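# Load a battery carrier into the tester and start it at the guarded switch

## Robot

A 6-joint arm with a two-finger parallel gripper is mounted at the origin on a cart in front of the work surface, level with it; the furniture and walls round the work are solid. World frame = base frame: x ahead of the robot, y to its left, z up, the work surface at z = 0. Lengths are in m, angles in rad, forces in N, time in s.
With the tool pointing down it reaches from about 0.4 to 0.825 m from the base axis. Payload 7 kg.
Tool frame: the origin (TCP) lies midway between the tips of the shut fingers; the grasp point (between the pads) lies 19 mm behind it (arm.tcp_to_grasp is the distance from the TCP to the grasp point, in m); z points along the fingers, y is the line along which they close (so a half turn about z gives the same grasp; the last joint's range is limited). The gripper opens to 85 mm and grips with 20 to 120 N. Pads are 22 mm wide; open, the fingers measure 114 mm over their backs; the gripper's body (76 mm by 85 mm) begins 54 mm behind the grasp point. The pads swing forward as they close: fully open they stand 13 mm farther back than shut.
Start: joints at [1.413, 0.359, 0.012, 0, -1.224, -0.288], TCP at [0.291, 0.609, 0.231] pointing down, gripper open.
Joint ranges: [-3.07, 3.07], [-1.43, 2.12], [-1.02, 1.25], [-3.03, 1.67], [-3.05, -0], [-3.03, 3.03]. Speed limits (rad/s): [2.39, 2.39, 3.01, 3.14, 3.14, 3.14].

## Interface

Orientations are given as [roll, pitch, yaw] about the fixed x, y, z axes, in that order (R = Rz(yaw) Ry(pitch) Rx(roll)).
In Python, from rig import arm gives the robot as it stands. The module is installed in compiled form; this text tells all that it offers.
- The arm moves only by the tool move_arm, never from a script. Its argument "series" is a list of rows, each a list of 7 numbers: the turn, a rotation vector about the tool's x, y, z in degrees, then the shift along the tool's x, y, z in m, then the opening in per cent of the stroke, from 0 (shut) to 100 (fully open). A call has 1 to 8 rows; each row is the pose to reach, as a shift and turn from the pose commanded when the call began, along the tool's axes at that moment; what a row does not reach only later rows make up. A row lasts 1/12 s, in which the tool goes at most 41.7 mm and 7.16 degrees, less where a joint would pass 70% of its speed; a pose out of reach is approached as far as the arm can. A call with a gripper value outside its range is refused whole. The fingers move at their own pace and stop on an object; "force" is the grip in N (left out, the last holds). Time passes only in rows, so rows that repeat a pose let the fingers close. It gives the time, the measured TCP pose, the force, the opening and the grip force at its end, in the units of the state.
- arm.state(): the state, without advancing time (a new reading comes with each control period).
- arm.get_image(name): name is "side" or "top"; returns the picture (420x560x3 uint8, red, green, blue); there is no depth.
- arm.camera_info(name): a dict with "vfov" (degrees; the focal length in pixels is half the picture's height over the tangent of half this angle, whatever the lens; pixels are square), "cx", "cy" (the principal point, pixels), "origin" and "rotation" of the camera in the world. Camera axes: x right, y up, looking along -z (the intrinsics and any distortion apply to the point x, -y, -z); pixel columns grow to the right and rows downward; lengths in m; the calibration is good to about 2 mm. A picture is of the moment at which its call begins. camera_info takes no time and is no camera call.
- arm.finish_job(): hands the job in; it is judged then, once.
The state is a dict: "clock": time; "joint_pos": joint angles; "qvel": joint speeds; "joint_torque": joint torques, N m; "tcp_pos": TCP position; "orientation": TCP orientation; "wrist_force": force on the tool from outside, world axes, zero at the start; "wrist_torque": the same for the moment, N m; "gripper_width": finger opening in m; "gripper_force": force on a finger pad.
Only numpy, scipy, OpenCV 4.12 (cv2) and the standard library are available. Lean on these libraries where they do the work, as an engineer would, in place of code of your own. Each camera call takes 0.05 s, during which the arm holds its last target. There are 200 camera calls.

## Task

Take the blue battery carrier out of the black charging dock, stand it on the bench to change your grip from its ends to its long sides, and set it fully down between the white posts of the tester's nest. Then flip the red guard up and back until it stays open, and press the near end of the black rocker beneath fully down to start the test. Leave the carrier in the nest, the guard open and the rocker on, and do not disturb the flux bottle, the cleaner pot or the silver phone.

Things in the scene. Friction and masses are not known exactly. Their poses are not given: they have to be found in the camera images.
- tester: Grey battery tester with black deck, 150 (x) x 200 (y) x 40 mm, fixed. Origin: centre of its underside on the bench; x to its far side, y to its left, z up. Nest on the left half of the deck, red guard over the rocker on the right half. Yaw within 0.3 rad. Tester and dock may swap sides of the bench.
- nest_floor (a point): Centre of the nest's floor on the deck, 40 mm above the bench, 52 mm left of the tester's origin; tester's axes. Two white end posts, 50 mm high, flared at the top, stand 64 mm apart along x; low rails, 4 mm high, 44 mm apart along y. The carrier stands on this floor, its x along the nest's x, either way round, 4 to 5 mm play. The posts cover its ends; its long sides are free above the rails.
- carrier_center (a point): Centre (half-way up, 20 mm above the underside) of the loose blue battery carrier, a block of 54 (its x) x 36 (its y) x 40 mm (z), 90 g, with a yellow cell in the recess of its top. It starts upright in the dock with its x along the dock's y.
- dock: Black charging dock, 94 (x) x 48 (y) mm, fixed. Origin: centre of its underside on the bench. Floor 12 mm high; two cheeks 40 mm apart along x, 50 mm high over the bench, cover the carrier's long sides to 2 mm below its top. Its ends stick out 3 mm at +y and -y, free down to the bench: grip it there by its ends (54 mm) and lift straight up. Yaw within 0.4 rad.
- guard_hinge (a point): Point on the hinge axis of the red guard, at its far end, 42 mm beyond and 53 mm to the right of the tester's origin, 49 mm above the bench. The hinge axis is the tester's y.
- guard_grip (a point): Point inside the red guard, a hollow cover 36 mm wide (y), 73 long, 34 high: midway between its side walls, 56 mm before the hinge axis; when shut 63 mm above the bench, 5 mm below the guard's top. Near wall 14 mm nearer, with a lip 10 mm long. Moves with the guard. Its sides are free to the fingers down to the deck (40 mm up); gripped by the two sides it can turn between the fingers.
- guard (a joint): Angle of the red guard, rad: 0 shut, growing as its near edge swings up and away from the robot about the tester's y; stop at 1.95. By its weight (60 g) it falls shut below about 1.1 and falls open to the stop, where it stays, above about 1.35.
- rocker_press (a point): Point on top of the near half of the black rocker (44 mm along x, 22 wide; white mark there), 14.5 mm before its pivot. When off it lies 16.5 mm before and 53 mm to the right of the tester's origin, 58.5 mm above the bench; about 5 mm down switches it on. Under the guard while that is shut. Moves with the rocker.
- rocker (a joint): Angle of the rocker, rad: 0 off (near end raised), 0.34 on (near end fully down, stop). It takes about 3 N at rocker_press and stays where it is left.
- flux_bottle_center (a point): Centre (43 mm up) of the loose flux bottle, white and blue with a yellow spout, 36 x 36 x 86 mm; leave alone.
- cleaner_pot_center (a point): Centre (16 mm up) of the loose tip cleaner pot, white, 58 x 58 x 33 mm; leave alone.
- silver_phone_center (a point): Centre (4 mm up) of the loose silver phone lying flat, 67 (x) x 138 (y) x 8 mm; leave alone.
There are look-alikes about, which are no part of the job. There is more than one size of the part that bears carrier_center; the job needs the largest. Leave any orange look-alike of the dock alone.

How it is judged:
By the outcome, as a careful person would: the job done as asked, in the order asked, and still so for the second after the job is handed in, with the robot touching nothing.
It also fails if it takes over 72 s, if anything falls off the work surface, if the arm or the gripper's body presses on something with over 40 N, if the wrist force passes 120 N, or if a joint passes its speed limit or range.

## Working session

There is one attempt and no reset: what is moved stays moved. The work goes in short steps, Python scripts to look and compute and a tool call to move; the robot and the scene stay as the last step left them, time stands still between calls to the robot, and variables do not carry over. Pictures are saved under pics/ and viewed, at most 11 in all, crops included, and the job is handed in when it is done.

Besides the shell and the picture viewer there is one more tool, called after ">>>" as name([rows], argument=value, ...), one row to a line, values as JSON. move_arm: Moves the arm, as the interface text tells. Its arguments: {"type":"object","properties":{"series":{"type":"array"},"force":{"type":"number"}},"required":["series"]}

```bash
mkdir -p pics; python3 - <<'E'
from rig import arm
import cv2
for n in("side","top"):
    im=arm.get_image(n); cv2.imwrite(f"pics/{n}0.png",im[:,:,::-1]); print(n,arm.camera_info(n))
print(arm.state())
E
```

```text
side {'vfov': 47.607098200171976, 'cx': 277.59748647936226, 'cy': 209.06390017324745, 'origin': array([ 0.25349275, -1.04548592,  0.71488894]), 'rotation': array([ 1.03476339,  0.01211878, -0.31396584])}
top {'vfov': 48.258102593406875, 'cx': 272.27904275111746, 'cy': 205.75827808933354, 'origin': array([ 0.43586926, -0.00653539,  1.15869001]), 'rotation': array([ 0.13526501, -0.00618734, -1.57811571])}
{'clock': 0.1, 'joint_pos': array([ 1.41308155e+00,  3.59333821e-01,  1.11271281e-02, -2.68728973e-04,
       -1.22409627e+00, -2.88092109e-01]), 'qvel': array([ 0.00066979, -0.00268549,  0.00271746,  0.00339628,  0.00093176,
       -0.0009201 ]), 'joint_torque': array([-1.89465849e-03, -5.84763229e+01,  2.94109476e+01,  6.95451021e+00,
       -3.14609169e-03,  9.65760165e-06]), 'tcp_pos': array([0.29090613, 0.60861402, 0.23044238]), 'orientation': array([ 3.14007633e+00, -1.85883126e-04, -4.45898253e-01]), 'wrist_force': array([-0.3837222 ,  0.24286561, -0.63490438]), 'wrist_torque': array([ 0.00467994, -0.00863995, -0.03261116]), 'gripper_force': 0.0, 'gripper_width': 0.08560386845710502}
```

View pics/side0.png

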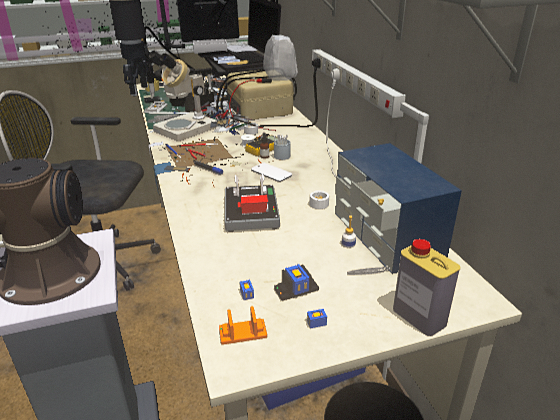

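View pics/top0.png

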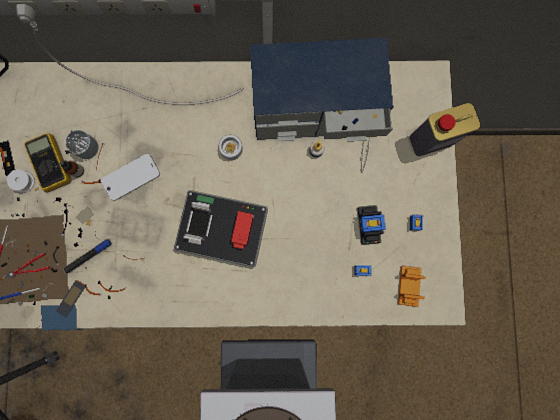

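The top view shows the tester around (220,230), with the nest to the left, the guard at (242,230) and its screen side away. The dock with the carrier is at (371,224). The small carriers (416,222) and (362,271) and the orange dock (410,286) are look-alikes. The next step is enlarged crops.

```bash
cat > h.py <<'E'
import numpy as np, cv2
from rig import arm
from scipy.spatial.transform import Rotation as R
from scipy.optimize import least_squares
def cam(n):
    c=arm.camera_info(n); return c,R.from_euler('xyz',c['rotation']).as_matrix(),210/np.tan(np.radians(c['vfov'])/2)
def proj(n,P):
    c,M,f=cam(n); q=(np.atleast_2d(P)-c['origin'])@M
    return np.c_[c['cx']+f*q[:,0]/-q[:,2], c['cy']+f*-q[:,1]/-q[:,2]]
def unproj(n,uv,z):
    c,M,f=cam(n); d=M@np.array([(uv[0]-c['cx'])/f,-(uv[1]-c['cy'])/f,-1]); o=c['origin']
    return o+d*(z-o[2])/d[2]
def fit(obs,p0):
    """obs: list (cam, local xyz, uv); pose x,y,yaw of a body on the bench"""
    def res(p):
        M=R.from_euler('z',p[2]).as_matrix()
        return np.concatenate([(proj(n,M@np.array(l)+[p[0],p[1],0])-uv)[0] for n,l,uv in obs])
    s=least_squares(res,p0,loss='soft_l1'); return s.x,res(s.x).reshape(-1,2)
def crop(im,x,y,w,h,k): return cv2.resize(im[y:y+h,x:x+w],None,fx=k,fy=k,interpolation=cv2.INTER_CUBIC)
E
python3 - <<'E'
from h import *
t=cv2.imread('pics/top0.png'); s=cv2.imread('pics/side0.png')
a=crop(t,165,180,110,95,5); b=crop(t,345,195,50,60,5)
im=np.zeros((475,800,3),np.uint8); im[:,:550]=a; im[:300,550:]=b; cv2.imwrite('pics/c1.png',im)
a=crop(s,215,165,75,75,5); b=crop(s,265,250,65,60,5)
im=np.zeros((375,700,3),np.uint8); im[:,:375]=a; im[:300,375:]=b; cv2.imwrite('pics/c2.png',im)
for uv in [(220,230)]: print(unproj('top',uv,.04))
print(unproj('top',(371,224),.04), unproj('side',(297,280),.04), unproj('side',(252,208),.04))
E
```

```text
[0.53041235 0.11078911 0.04      ]
[ 0.54237499 -0.25104607  0.04      ] [ 0.5421318  -0.26940791  0.04      ] [0.53091155 0.06663631 0.04      ]
```

View pics/c1.png

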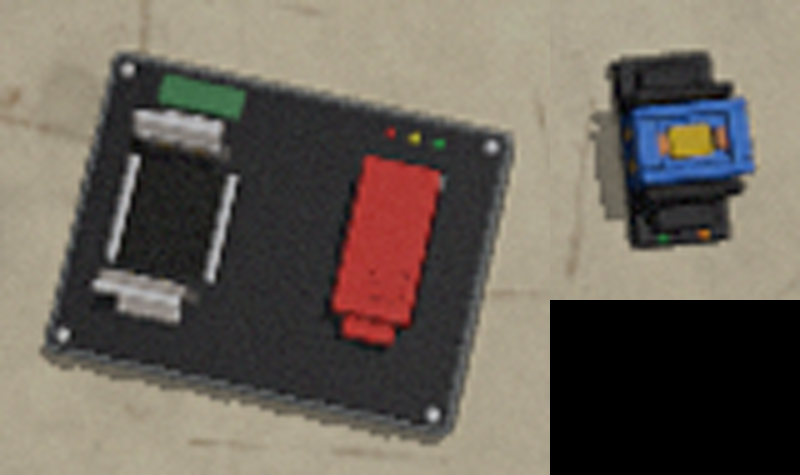

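View pics/c2.png

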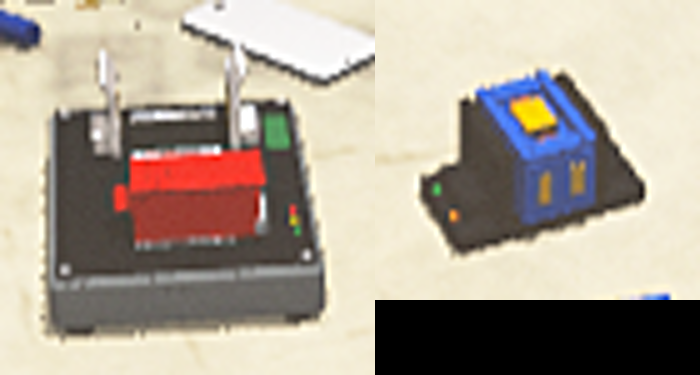

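```bash
python3 - <<'E'
from h import *
def px(c,x0,y0,off=0,k=5): return np.array([x0+(c[0]-off+.5)/k-.5, y0+(c[1]+.5)/k-.5])
T=lambda c:px(c,165,180); S=lambda c:px(c,215,165)
sx,sy,z=.065,.09,.0405
obs=[('top',(sx,sy,z),T((127,69))),('top',(sx,-sy,z),T((491,146))),('top',(-sx,-sy,z),T((433,414))),('top',(-sx,sy,z),T((63,335))),
('side',(-sx,-sy,z),S((65,270))),('side',(sx,-sy,z),S((305,255))),('side',(-sx,sy,z),S((65,113)))]
for o in (obs,obs[:4],obs[4:]):
    p,r=fit(o,[.53,.11,-.2]); print(p.round(4),r.round(1).tolist())
T=lambda c:px(c,345,195,550); S=lambda c:px(c,265,250,375)
a,b,z=.018,.027,.052
obs=[('top',(a,b,z),T((630,107))),('top',(a,-b,z),T((745,98))),('top',(-a,-b,z),T((750,172))),('top',(-a,b,z),T((637,185))),
('side',(-a,b,z),S((475,90))),('side',(a,b,z),S((545,72))),('side',(a,-b,z),S((595,140))),('side',(-a,-b,z),S((527,158))),('side',(-a,-b,.012),S((525,222))),('side',(a,-b,.012),S((592,205)))]
for o in (obs,obs[:4],obs[4:]):
    p,r=fit(o,[.54,-.25,.1]); print(p.round(4),r.round(1).tolist())
E
```

```text
[ 0.5365  0.1097 -0.2166] [[0.0, 0.0], [0.2, 0.0], [0.2, -0.3], [0.2, -0.4], [-0.2, -0.5], [-0.2, -0.4], [-0.6, -0.3]]
[ 0.5362  0.1101 -0.2165] [[-0.1, 0.2], [0.0, 0.2], [0.1, -0.1], [0.0, -0.2]]
[ 0.5371  0.1072 -0.2235] [[-0.0, -0.1], [0.1, 0.1], [-0.1, -0.0]]
[ 0.5454 -0.2544  0.0865] [[0.7, -0.2], [0.2, -0.5], [1.1, -0.3], [1.1, -0.8], [-0.7, -1.0], [-0.3, -1.3], [0.1, -1.2], [-1.2, -0.6], [-0.9, 0.7], [0.3, -0.2]]
[ 0.5444 -0.2526  0.0749] [[-0.0, 0.1], [-0.5, 0.1], [0.2, 0.3], [0.2, -0.5]]
[ 0.5455 -0.2568  0.0942] [[-0.4, -0.3], [0.0, -0.7], [0.6, -0.7], [-0.6, 0.1], [-0.3, 1.4], [0.8, 0.4]]
```

Tester pose is about (0.536, 0.110, yaw -0.217). The carrier and dock are about (0.545, -0.254, yaw 0.085). I'll move above the dock.

>>> move_arm([
  [0, 0, 0, 0.2, 0.223, 0, 100],
  [0, 0, 0, 0.2, 0.223, 0, 100],
  [0, 0, 0, 0.2, 0.223, 0, 100],
  [0, 0, 0, 0.2, 0.223, 0, 100],
  [0, 0, 0, 0.2, 0.223, 0, 100],
  [0, 0, 0, 0.2, 0.223, 0, 100],
  [0, 0, 0, 0.2, 0.223, 0, 100],
  [0, 0, 0, 0.2, 0.223, 0, 100],
])

```text
clock: 0.77
tcp_pos: [0.3754, 0.3165, 0.2313]
orientation: [3.141, 0.0, -0.448]
wrist_force: [-0.2, 0.2, -1.1]
gripper_width: 0.0857
gripper_force: 0.0
```

>>> move_arm([
  [0, 0, 0, 0.2, 0.223, 0, 100],
  [0, 0, 0, 0.2, 0.223, 0, 100],
  [0, 0, 0, 0.2, 0.223, 0, 100],
  [0, 0, 0, 0.2, 0.223, 0, 100],
  [0, 0, 0, 0.2, 0.223, 0, 100],
  [0, 0, 0, 0.2, 0.223, 0, 100],
  [0, 0, 0, 0.2, 0.223, 0, 100],
  [0, 0, 0, 0.2, 0.223, 0, 100],
])

```text
clock: 1.43
tcp_pos: [0.4599, 0.0296, 0.2311]
orientation: [3.141, 0.0, -0.449]
wrist_force: [0.4, 0.8, -0.0]
gripper_width: 0.0855
gripper_force: 0.0
```

>>> move_arm([
  [0, 0, -30.4, 0.2, 0.223, 0, 100],
  [0, 0, -30.4, 0.2, 0.223, 0, 100],
  [0, 0, -30.4, 0.2, 0.223, 0, 100],
  [0, 0, -30.4, 0.2, 0.223, 0, 100],
  [0, 0, -30.4, 0.2, 0.223, 0, 100],
  [0, 0, -30.4, 0.2, 0.223, 0, 100],
  [0, 0, -30.4, 0.2, 0.223, 0.08, 100],
  [0, 0, -30.4, 0.2, 0.223, 0.1, 100],
])

```text
clock: 2.1
tcp_pos: [0.5388, -0.2308, 0.1691]
orientation: [3.14, -0.005, 0.084]
wrist_force: [-0.0, 0.3, -0.7]
gripper_width: 0.0856
gripper_force: 0.0
```

```bash
python3 - <<'E'
from h import *
t=arm.get_image('top')[:,:,::-1]; s=arm.get_image('side')[:,:,::-1]
st=arm.state(); print(st['tcp_pos'],st['orientation'])
p=st['tcp_pos']; print(proj('top',p),proj('side',p))
a=crop(t,330,180,80,100,5); b=crop(s,240,200,80,100,5)
cv2.imwrite('pics/c3.png',np.hstack([a,b]))
E
```

```text
[ 0.5337184  -0.23011351  0.16125974] [-3.13859154  0.00981606  0.0804441 ]
[[373.55158578 222.63802883]] [[287.55822679 225.57670133]]
```

View pics/c3.png

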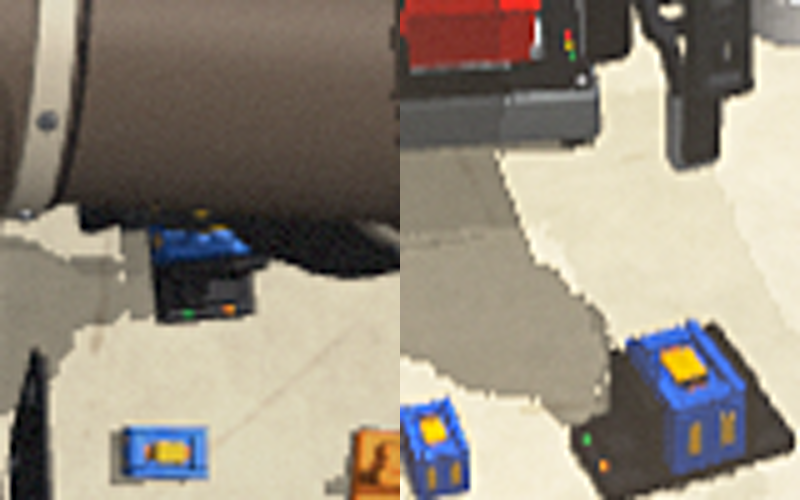

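>>> move_arm([
  [0, 0, 0, 0, 0, 0, 100],
  [0, 0, 0, 0, 0, 0, 100],
  [0, 0, 0, 0, 0, 0, 100],
])

```text
clock: 2.45
tcp_pos: [0.5375, -0.2275, 0.1694]
orientation: [3.141, -0.002, 0.086]
wrist_force: [0.5, -0.7, 0.7]
gripper_width: 0.0853
gripper_force: 0.0
```

>>> move_arm([
  [0, 0, 0, 0.005, 0.0275, 0.02, 100],
  [0, 0, 0, 0.005, 0.0275, 0.05, 100],
  [0, 0, 0, 0.005, 0.0275, 0.08, 100],
  [0, 0, 0, 0.005, 0.0275, 0.11, 100],
  [0, 0, 0, 0.005, 0.0275, 0.13, 100],
  [0, 0, 0, 0.005, 0.0275, 0.145, 100],
  [0, 0, 0, 0.005, 0.0275, 0.155, 100],
  [0, 0, 0, 0.005, 0.0275, 0.157, 100],
])

```text
clock: 3.12
tcp_pos: [0.5441, -0.2542, 0.0105]
orientation: [-3.141, 0.0, 0.086]
wrist_force: [-0.5, 0.3, 0.4]
gripper_width: 0.0856
gripper_force: 0.0
```

>>> move_arm([
  [0, 0, 0, 0, 0, 0, 100],
  [0, 0, 0, 0, 0, 0, 0],
  [0, 0, 0, 0, 0, 0, 0],
  [0, 0, 0, 0, 0, 0, 0],
  [0, 0, 0, 0, 0, 0, 0],
  [0, 0, 0, 0, 0, 0, 0],
  [0, 0, 0, 0, 0, 0, 0],
  [0, 0, 0, 0, 0, 0, 0],
], force=30)

```text
clock: 3.78
tcp_pos: [0.545, -0.2553, 0.0124]
orientation: [3.141, -0.002, 0.085]
wrist_force: [-1.1, 1.7, 7.9]
gripper_width: 0.0535
gripper_force: 32.4
```

>>> move_arm([
  [0, 0, 0, 0, 0, -0.003, 0],
  [0, 0, 0, 0, 0, -0.01, 0],
  [0, 0, 0, 0, 0, -0.02, 0],
  [0, 0, 0, 0, 0, -0.04, 0],
  [0, 0, 0, 0, 0, -0.06, 0],
  [0, 0, 0, -0.01, -0.03, -0.07, 0],
  [0, 0, 0, -0.02, -0.06, -0.07, 0],
  [0, 0, 0, -0.025, -0.08, -0.07, 0],
])

```text
clock: 4.45
tcp_pos: [0.5115, -0.1764, 0.0825]
orientation: [-3.141, -0.002, 0.084]
wrist_force: [-0.7, -0.4, -1.3]
gripper_width: 0.0536
gripper_force: 32.4
```

>>> move_arm([
  [0, 0, 0, -0.005, -0.03, 0, 0],
  [0, 0, 0, -0.008, -0.05, 0, 0],
  [0, 0, 0, -0.008, -0.058, 0.01, 0],
  [0, 0, 0, -0.008, -0.058, 0.03, 0],
  [0, 0, 0, -0.008, -0.058, 0.05, 0],
  [0, 0, 0, -0.008, -0.058, 0.065, 0],
  [0, 0, 0, -0.008, -0.058, 0.075, 0],
  [0, 0, 0, -0.008, -0.058, 0.075, 0],
])

```text
clock: 5.12
tcp_pos: [0.4984, -0.1206, 0.0047]
orientation: [3.142, 0.003, 0.085]
wrist_force: [-0.2, -0.0, -1.1]
gripper_width: 0.0537
gripper_force: 32.4
```

>>> move_arm([
  [0, 0, 0, 0, 0, 0.003, 0],
  [0, 0, 0, 0, 0, 0.005, 0],
  [0, 0, 0, 0, 0, 0.006, 0],
  [0, 0, 0, 0, 0, 0.006, 0],
  [0, 0, 0, 0, 0, 0.006, 0],
])

```text
clock: 5.53
tcp_pos: [0.4999, -0.1205, 0.0005]
orientation: [-3.142, -0.001, 0.085]
wrist_force: [0.9, 0.2, -1.0]
gripper_width: 0.0539
gripper_force: 32.4
```

>>> move_arm([
  [0, 0, 0, 0, 0, 0.001, 0],
  [0, 0, 0, 0, 0, 0.002, 0],
  [0, 0, 0, 0, 0, 0.002, 0],
  [0, 0, 0, 0, 0, 0.002, 0],
])

```text
clock: 5.87
tcp_pos: [0.4998, -0.1205, 0.0003]
orientation: [3.141, -0.001, 0.085]
wrist_force: [-8.3, 2.9, 25.9]
gripper_width: 0.0537
gripper_force: 35.4
```

>>> move_arm([
  [0, 0, 0, 0, 0, -0.001, 0],
  [0, 0, 0, 0, 0, -0.001, 100],
  [0, 0, 0, 0, 0, -0.001, 100],
  [0, 0, 0, 0, 0, -0.001, 100],
  [0, 0, 0, 0, 0, -0.001, 100],
  [0, 0, 0, 0, 0, -0.02, 100],
  [0, 0, 0, 0, 0, -0.045, 100],
  [0, 0, 0, 0, 0, -0.07, 100],
])

```text
clock: 6.53
tcp_pos: [0.4987, -0.1206, 0.0679]
orientation: [3.141, 0.003, 0.085]
wrist_force: [-0.2, -0.6, 0.0]
gripper_width: 0.0851
gripper_force: 0.0
```

>>> move_arm([
  [0, 0, 7, 0, 0, 0, 100],
  [0, 0, 14, 0, 0, 0, 100],
  [0, 0, 21, 0, 0, 0, 100],
  [0, 0, 28, 0, 0, 0, 100],
  [0, 0, 35, 0, 0, 0, 100],
  [0, 0, 42, 0, 0, 0, 100],
  [0, 0, 48, 0, 0, 0, 100],
  [0, 0, 50, 0, 0, 0, 100],
])

```text
clock: 7.2
tcp_pos: [0.4994, -0.1205, 0.0676]
orientation: [3.141, 0.0, -0.794]
wrist_force: [-0.4, -0.5, -0.1]
gripper_width: 0.0854
gripper_force: 0.0
```

>>> move_arm([
  [0, 0, 7, 0, 0, 0, 100],
  [0, 0, 14, 0, 0, 0, 100],
  [0, 0, 21, 0, 0, 0, 100],
  [0, 0, 28, 0, 0, 0, 100],
  [0, 0, 35, 0, 0, 0, 100],
  [0, 0, 40, 0, 0, 0, 100],
  [0, 0, 40, 0, 0, 0, 100],
])

```text
clock: 7.78
tcp_pos: [0.4994, -0.1205, 0.0676]
orientation: [3.141, -0.0, -1.49]
wrist_force: [-0.2, -0.9, 0.7]
gripper_width: 0.0854
gripper_force: 0.0
```

```bash
python3 - <<'E'
from h import *
s=arm.get_image('side')[:,:,::-1]; t=arm.get_image('top')[:,:,::-1]
st=arm.state(); print(st['tcp_pos'],st['orientation'],st['joint_pos'])
cv2.imwrite('pics/c4.png',np.hstack([crop(s,210,170,100,125,4),crop(t,290,180,100,125,4)]))
p=np.array([.5,-.1205,.04]);print(proj('side',p),proj('top',p))
E
```

```text
[ 0.49942004 -0.12049807  0.06772467] [ 3.14119970e+00 -2.40100086e-05 -1.48286096e+00] [ 1.45848537e-01  2.68049695e-01 -5.48582155e-01  1.78892839e-06
 -7.54558160e-01 -5.79144742e-02]
[[260.04263678 246.81005276]] [[316.97122203 242.06810744]]
```

View pics/c4.png

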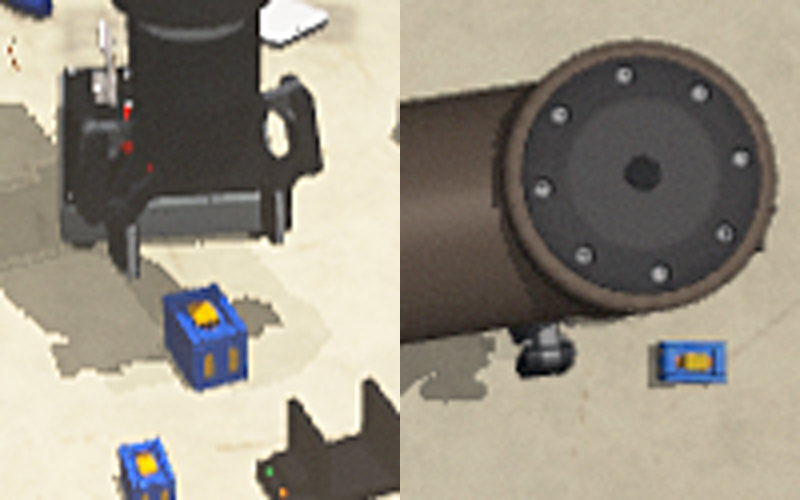

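The carrier stands upright on the bench at side pixel (261,249), centred under the gripper. Now I regrip it by its long sides.

>>> move_arm([
  [0, 0, 0, 0, 0, 0.025, 100],
  [0, 0, 0, 0, 0, 0.045, 100],
  [0, 0, 0, 0, 0, 0.055, 100],
  [0, 0, 0, 0, 0, 0.0585, 100],
  [0, 0, 0, 0, 0, 0.0585, 50],
  [0, 0, 0, 0, 0, 0.0585, 0],
  [0, 0, 0, 0, 0, 0.0585, 0],
  [0, 0, 0, 0, 0, 0.0585, 0],
])

```text
clock: 8.55
tcp_pos: [0.5002, -0.1204, 0.0103]
orientation: [-3.14, -0.0, -1.486]
wrist_force: [0.9, 0.0, -0.5]
gripper_width: 0.0387
gripper_force: 0.0
```

>>> move_arm([
  [0, 0, 0, 0, 0, 0, 0],
  [0, 0, 0, 0, 0, 0, 0],
  [0, 0, 0, 0, 0, 0, 0],
  [0, 0, 0, 0, 0, 0, 0],
  [0, 0, 0, 0, 0, 0, 0],
], force=30)

```text
clock: 8.97
tcp_pos: [0.5003, -0.1204, 0.0104]
orientation: [-3.14, -0.0, -1.485]
wrist_force: [-0.7, 1.1, 7.0]
gripper_width: 0.0352
gripper_force: 31.2
```

>>> move_arm([
  [0, 0, 0, 0, 0, -0.01, 0],
  [0, 0, 0, 0, 0, -0.04, 0],
  [0, 0, 0, 0, 0, -0.08, 0],
  [0, 0, 0, 0, 0, -0.11, 0],
  [0, 0, 0, -0.03, -0.008, -0.12, 0],
  [0, 0, 0, -0.07, -0.018, -0.12, 0],
  [0, 0, 0, -0.11, -0.028, -0.12, 0],
  [0, 0, 0, -0.13, -0.034, -0.12, 0],
])

```text
clock: 9.63
tcp_pos: [0.5229, 0.0149, 0.1309]
orientation: [-3.139, 0.001, -1.485]
wrist_force: [0.3, -1.1, -0.4]
gripper_width: 0.0355
gripper_force: 30.5
```

>>> move_arm([
  [0, 0, -6, -0.03, -0.008, 0, 0],
  [0, 0, -12, -0.06, -0.016, 0, 0],
  [0, 0, -18, -0.09, -0.024, 0, 0],
  [0, 0, -24, -0.12, -0.031, 0, 0],
  [0, 0, -30, -0.14, -0.036, 0, 0],
  [0, 0, -36, -0.1453, -0.0373, 0, 0],
  [0, 0, -42, -0.1453, -0.0373, 0, 0],
  [0, 0, -45, -0.1453, -0.0373, 0, 0],
])

```text
clock: 10.3
tcp_pos: [0.5468, 0.1606, 0.1298]
orientation: [3.141, 0.0, -0.694]
wrist_force: [-0.1, 0.3, -0.3]
gripper_width: 0.0359
gripper_force: 30.4
```

>>> move_arm([
  [0, 0, -7, 0, 0, 0, 0],
  [0, 0, -14, 0, 0, 0, 0],
  [0, 0, -21, 0, 0, 0, 0],
  [0, 0, -26, 0, 0, 0, 0],
  [0, 0, -27.7, 0, 0, 0, 0],
  [0, 0, -27.7, 0, 0, 0, 0],
  [0, 0, -27.7, 0, 0, 0, 0],
])

```text
clock: 10.88
tcp_pos: [0.5471, 0.1598, 0.1299]
orientation: [-3.141, 0.0, -0.219]
wrist_force: [0.2, 0.9, -1.7]
gripper_width: 0.036
gripper_force: 30.4
```

```bash
python3 - <<'E'
from h import *
s=arm.get_image('side')[:,:,::-1]; t=arm.get_image('top')[:,:,::-1]
st=arm.state(); print(st['tcp_pos'],st['orientation'],st['gripper_width'])
cv2.imwrite('pics/c5.png',np.hstack([crop(s,215,140,80,100,5),crop(t,165,170,80,100,5)]))
E
```

```text
[0.54709298 0.15979678 0.12968003] [-3.14151579e+00  3.05690044e-05 -2.18464961e-01] 0.035540653043243706
```

View pics/c5.png

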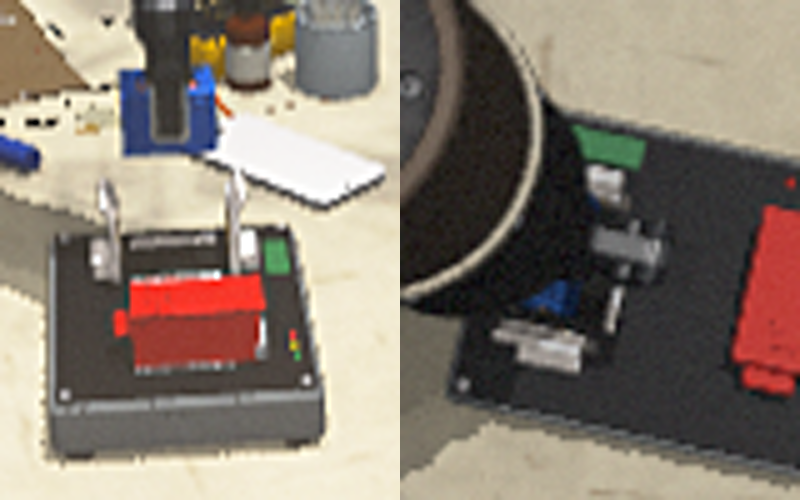

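The side view shows the carrier, centre column about 167, level above the posts, columns 107 and 235. I lower it in.

>>> move_arm([
  [0, 0, 0, 0.0005, 0, 0.02, 0],
  [0, 0, 0, 0.0005, 0, 0.035, 0],
  [0, 0, 0, 0.0005, 0, 0.045, 0],
  [0, 0, 0, 0.0005, 0, 0.055, 0],
  [0, 0, 0, 0.0005, 0, 0.065, 0],
  [0, 0, 0, 0.0005, 0, 0.072, 0],
  [0, 0, 0, 0.0005, 0, 0.0755, 0],
  [0, 0, 0, 0.0005, 0, 0.0755, 0],
])

```text
clock: 11.65
tcp_pos: [0.5474, 0.1596, 0.0531]
orientation: [3.141, 0.001, -0.217]
wrist_force: [0.7, 0.2, 0.2]
gripper_width: 0.0356
gripper_force: 30.4
```

>>> move_arm([
  [0, 0, 0, 0, 0, 0.0015, 0],
  [0, 0, 0, 0, 0, 0.003, 0],
  [0, 0, 0, 0, 0, 0.004, 0],
  [0, 0, 0, 0, 0, 0.004, 0],
])

```text
clock: 11.98
tcp_pos: [0.5481, 0.1599, 0.0505]
orientation: [-3.141, -0.001, -0.217]
wrist_force: [0.1, -0.4, 0.5]
gripper_width: 0.0357
gripper_force: 30.5
```

>>> move_arm([
  [0, 0, 0, 0, 0, 0.001, 0],
  [0, 0, 0, 0, 0, 0.0015, 0],
  [0, 0, 0, 0, 0, 0.0015, 0],
  [0, 0, 0, 0, 0, 0.0015, 0],
])

```text
clock: 12.32
tcp_pos: [0.5481, 0.16, 0.0504]
orientation: [-3.141, -0.001, -0.217]
wrist_force: [-6.3, -0.6, 15.8]
gripper_width: 0.0356
gripper_force: 32.4
```

>>> move_arm([
  [0, 0, 0, 0, 0, -0.001, 0],
  [0, 0, 0, 0, 0, -0.001, 100],
  [0, 0, 0, 0, 0, -0.001, 100],
  [0, 0, 0, 0, 0, -0.001, 100],
  [0, 0, 0, 0, 0, -0.001, 100],
  [0, 0, 0, 0, 0, -0.03, 100],
  [0, 0, 0, 0, 0, -0.065, 100],
  [0, 0, 0, 0, 0, -0.085, 100],
])

```text
clock: 12.98
tcp_pos: [0.5487, 0.1601, 0.1361]
orientation: [-3.141, -0.002, -0.216]
wrist_force: [1.0, -0.6, 0.6]
gripper_width: 0.0852
gripper_force: 0.0
```

>>> move_arm([
  [0, 0, 0, -0.005, 0.035, 0, 100],
  [0, 0, 0, -0.01, 0.07, 0, 100],
  [0, 0, 0, -0.0145, 0.095, 0, 100],
  [0, 0, 0, -0.0145, 0.1045, 0, 100],
  [0, 0, 0, -0.0145, 0.1045, 0, 100],
  [0, 0, 0, -0.0145, 0.1045, 0, 100],
])

```text
clock: 13.48
tcp_pos: [0.5115, 0.0607, 0.1336]
orientation: [-3.141, -0.001, -0.218]
wrist_force: [-0.3, -0.1, 0.0]
gripper_width: 0.0851
gripper_force: 0.0
```

```bash
python3 - <<'E'
from h import *
s=arm.get_image('side')[:,:,::-1]; t=arm.get_image('top')[:,:,::-1]
st=arm.state(); print(st['tcp_pos'],st['orientation'],st['gripper_width'])
cv2.imwrite('pics/c6.png',np.hstack([crop(s,215,150,80,100,5),crop(t,165,170,80,100,5)]))
E
```

```text
[0.51172756 0.06154073 0.13343028] [-3.14145271e+00 -3.77973659e-04 -2.16880509e-01] 0.08520983440196545
```

View pics/c6.png

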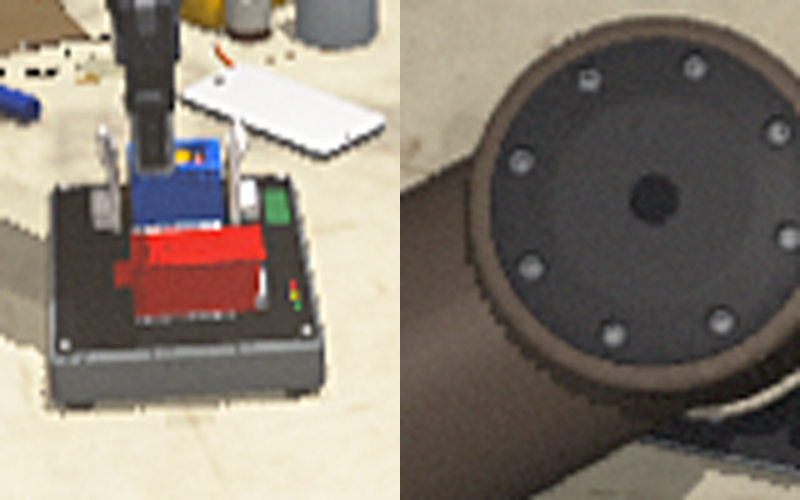

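The carrier is seated level between the posts, and the gripper is above the guard. I go down and grip the guard by its sides.

>>> move_arm([
  [0, 0, 0, 0, 0, 0.03, 100],
  [0, 0, 0, 0, 0, 0.055, 100],
  [0, 0, 0, 0, 0, 0.075, 100],
  [0, 0, 0, 0, 0, 0.085, 100],
  [0, 0, 0, 0, 0, 0.0885, 100],
  [0, 0, 0, 0, 0, 0.0885, 100],
  [0, 0, 0, 0, 0, 0.0885, 0],
  [0, 0, 0, 0, 0, 0.0885, 0],
], force=25)

```text
clock: 14.25
tcp_pos: [0.512, 0.0614, 0.046]
orientation: [-3.14, -0.002, -0.217]
wrist_force: [-1.2, 0.1, -0.8]
gripper_width: 0.0639
gripper_force: 0.0
```

>>> move_arm([
  [0, 0, 0, 0, 0, 0, 0],
  [0, 0, 0, 0, 0, 0, 0],
  [0, 0, 0, 0, 0, 0, 0],
  [0, 0, 0, 0, 0, 0, 0],
  [0, 0, 0, 0, 0, 0, 0],
  [0, 0, 0, 0, 0, 0, 0],
])

```text
clock: 14.75
tcp_pos: [0.5116, 0.0612, 0.0458]
orientation: [-3.141, -0.001, -0.217]
wrist_force: [-1.6, 2.1, 7.1]
gripper_width: 0.0356
gripper_force: 31.0
```

>>> move_arm([
  [0, 0, 0, 0.0017, 0, -0.0055, 0],
  [0, 0, 0, 0.004, 0, -0.011, 0],
  [0, 0, 0, 0.0068, 0, -0.016, 0],
  [0, 0, 0, 0.01, 0, -0.0207, 0],
  [0, 0, 0, 0.0136, 0, -0.0252, 0],
  [0, 0, 0, 0.0177, 0, -0.0292, 0],
  [0, 0, 0, 0.0222, 0, -0.0328, 0],
  [0, 0, 0, 0.027, 0, -0.0359, 0],
])

```text
clock: 15.42
tcp_pos: [0.537, 0.0554, 0.0809]
orientation: [-3.141, 0.001, -0.218]
wrist_force: [0.2, 8.1, -6.6]
gripper_width: 0.0353
gripper_force: 27.2
```

>>> move_arm([
  [0, 0, 0, 0.0052, 0, -0.0026, 0],
  [0, 0, 0, 0.0105, 0, -0.0048, 0],
  [0, 0, 0, 0.0161, 0, -0.0063, 0],
  [0, 0, 0, 0.0218, 0, -0.0074, 0],
  [0, 0, 0, 0.0275, 0, -0.0077, 0],
  [0, 0, 0, 0.0333, 0, -0.0076, 0],
  [0, 0, 0, 0.0389, 0, -0.007, 0],
  [0, 0, 0, 0.0418, 0, -0.0064, 0],
])

```text
clock: 16.08
tcp_pos: [0.5781, 0.0463, 0.0877]
orientation: [-3.141, 0.001, -0.217]
wrist_force: [-3.7, 7.1, 1.1]
gripper_width: 0.0359
gripper_force: 28.1
```

```bash
python3 - <<'E'
from h import *
s=arm.get_image('side')[:,:,::-1]; t=arm.get_image('top')[:,:,::-1]
st=arm.state(); print(st['tcp_pos'],st['orientation'],st['wrist_force'])
cv2.imwrite('pics/c7.png',np.hstack([crop(s,215,150,80,100,5),crop(t,165,170,80,100,5)]))
E
```

```text
[0.57830284 0.04631055 0.08762149] [-3.14125490e+00  7.18627941e-04 -2.17461005e-01] [-0.570386    5.47494902 -1.01115487]
```

View pics/c7.png

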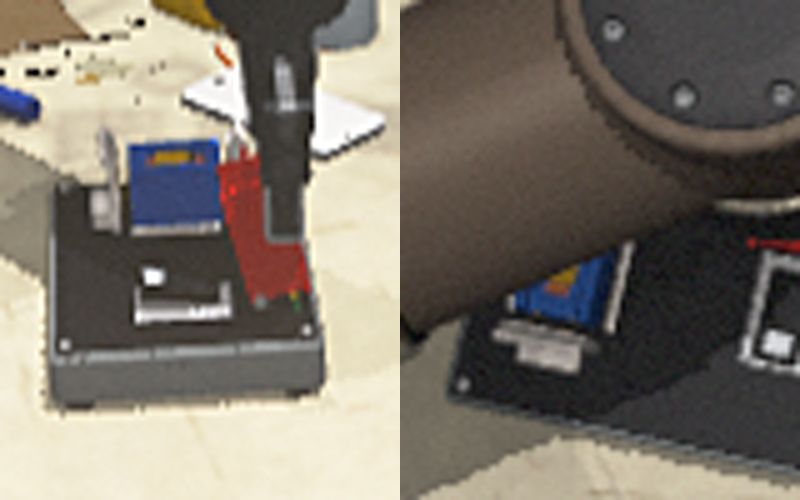

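Both views show the guard held at about 1.35 rad, with its near edge at side pixel (240,160). The rocker is exposed, with its white mark at (152,276). I push the guard further back before releasing.

>>> move_arm([
  [0, 0, 0, 0.004, 0, 0.0011, 0],
  [0, 0, 0, 0.008, 0, 0.0025, 0],
  [0, 0, 0, 0.0125, 0, 0.0045, 0],
  [0, 0, 0, 0.016, 0, 0.006, 0],
  [0, 0, 0, 0.019, 0, 0.0078, 0],
  [0, 0, 0, 0.019, 0, 0.0078, 0],
])

```text
clock: 16.68
tcp_pos: [0.5972, 0.0421, 0.0802]
orientation: [-3.141, -0.0, -0.217]
wrist_force: [-1.3, 4.4, 1.2]
gripper_width: 0.0357
gripper_force: 29.9
```

>>> move_arm([
  [0, 0, 0, 0, 0, 0, 100],
  [0, 0, 0, 0, 0, 0, 100],
  [0, 0, 0, 0, 0, 0, 100],
  [0, 0, 0, 0, 0, 0, 100],
  [0, 0, 0, 0, 0, -0.03, 100],
  [0, 0, 0, 0, 0, -0.06, 100],
  [0, 0, 0, 0, 0, -0.09, 100],
  [0, 0, 0, 0, 0, -0.1, 100],
])

```text
clock: 17.35
tcp_pos: [0.5988, 0.042, 0.1843]
orientation: [-3.14, -0.006, -0.217]
wrist_force: [1.2, -0.6, -0.5]
gripper_width: 0.0853
gripper_force: 0.0
```

>>> move_arm([
  [0, 0, 0, -0.03, 0, 0, 100],
  [0, 0, 0, -0.06, 0, 0, 50],
  [0, 0, 0, -0.085, 0, 0, 0],
  [0, 0, 0, -0.0904, 0, 0, 0],
  [0, 0, 0, -0.0904, 0, 0, 0],
  [0, 0, 0, -0.0904, 0, 0.02, 0],
  [0, 0, 0, -0.0904, 0, 0.04, 0],
  [0, 0, 0, -0.0904, 0, 0.06, 0],
])

```text
clock: 18.02
tcp_pos: [0.5097, 0.0615, 0.1191]
orientation: [-3.141, -0.001, -0.217]
wrist_force: [0.3, 0.0, 0.1]
gripper_width: 0.0009
gripper_force: 0.0
```

>>> move_arm([
  [0, 0, 0, 0, 0, 0, 0],
  [0, 0, 0, 0, 0, 0, 0],
  [0, 0, 0, 0, 0, 0, 0],
  [0, 0, 0, 0, 0, 0, 0],
])

```text
clock: 18.35
tcp_pos: [0.5096, 0.0616, 0.1206]
orientation: [-3.141, -0.002, -0.217]
wrist_force: [-0.4, -0.7, 0.2]
gripper_width: -0.0
gripper_force: 0.0
```

```bash
python3 - <<'E'
from h import *
s=arm.get_image('side')[:,:,::-1]
st=arm.state(); print(st['tcp_pos'],st['orientation'],st['gripper_width'])
cv2.imwrite('pics/c8.png',crop(s,215,140,90,100,6))
print(proj('side',np.array([[.5089,.0617,.0585],st['tcp_pos']])))
E
```

```text
[0.50947364 0.06165464 0.12057369] [-3.14059428e+00 -1.62181528e-03 -2.17063800e-01] -0.0001552464117989243
[[244.48401023 204.40869706]
 [243.59335385 184.37894034]]
```

View pics/c8.png

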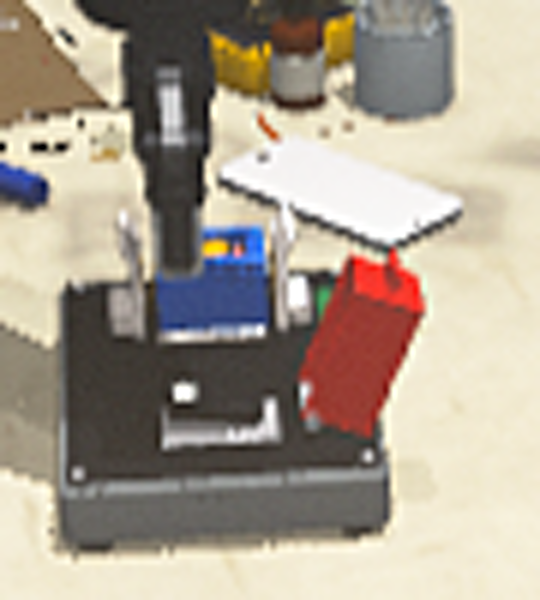

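The guard rests open on its stop. The rocker's white mark is at crop (185,390), which is image (246,205) and matches the predicted press point (244.5,204.4). Pressing now, shifted slightly towards the near end.

>>> move_arm([
  [0, 0, 0, -0.006, 0, 0.02, 0],
  [0, 0, 0, -0.006, 0, 0.04, 0],
  [0, 0, 0, -0.006, 0, 0.055, 0],
  [0, 0, 0, -0.006, 0, 0.06, 0],
  [0, 0, 0, -0.006, 0, 0.063, 0],
  [0, 0, 0, -0.006, 0, 0.065, 0],
  [0, 0, 0, -0.006, 0, 0.066, 0],
  [0, 0, 0, -0.006, 0, 0.066, 0],
])

```text
clock: 19.07
tcp_pos: [0.5025, 0.0628, 0.0543]
orientation: [-3.141, 0.0, -0.217]
wrist_force: [-1.6, -0.1, 2.1]
gripper_width: 0.0003
gripper_force: 1.0
```

>>> move_arm([
  [0, 0, 0, 0, 0, 0.0005, 0],
  [0, 0, 0, 0, 0, 0.001, 0],
  [0, 0, 0, 0, 0, 0.001, 0],
  [0, 0, 0, 0, 0, 0.001, 0],
])

```text
clock: 19.4
tcp_pos: [0.5028, 0.0629, 0.0537]
orientation: [-3.141, -0.001, -0.217]
wrist_force: [-6.2, 1.2, 8.6]
gripper_width: 0.0001
gripper_force: 5.0
```

>>> move_arm([
  [0, 0, 0, 0, 0, 0.0005, 0],
  [0, 0, 0, 0, 0, 0.001, 0],
  [0, 0, 0, 0, 0, 0.001, 0],
  [0, 0, 0, 0, 0, 0.001, 0],
])

```text
clock: 19.73
tcp_pos: [0.5028, 0.0629, 0.0534]
orientation: [-3.141, -0.001, -0.217]
wrist_force: [-9.5, 0.4, 17.9]
gripper_width: -0.0003
gripper_force: 9.7
```

The force climbs with no further travel, so the rocker is at its stop. I retreat and look.

>>> move_arm([
  [0, 0, 0, 0, 0, -0.01, 0],
  [0, 0, 0, 0, 0, -0.04, 0],
  [0, 0, 0, 0, 0, -0.08, 0],
  [0, 0, 0, 0, 0, -0.12, 0],
  [0, 0, 0, 0, 0, -0.15, 0],
  [0, 0, 0, -0.03, 0, -0.17, 0],
  [0, 0, 0, -0.03, 0, -0.17, 0],
  [0, 0, 0, -0.03, 0, -0.17, 0],
])

```text
clock: 20.4
tcp_pos: [0.4739, 0.0698, 0.2242]
orientation: [-3.137, -0.005, -0.216]
wrist_force: [0.6, -0.6, -0.4]
gripper_width: 0.0002
gripper_force: 0.0
```

```bash
python3 - <<'E'
from h import *
s=arm.get_image('side')[:,:,::-1]
cv2.imwrite('pics/c9.png',crop(s,215,140,90,100,6))
M=R.from_euler('z',-.2165).as_matrix()
for z in (.0585,.0536): print(proj('side',M@np.array([-.0165,-.053,z])+[.5364,.11,0]))
E
```

```text
[[244.47657234 204.39459487]]
[[244.56131788 205.93246436]]
```

View pics/c9.png

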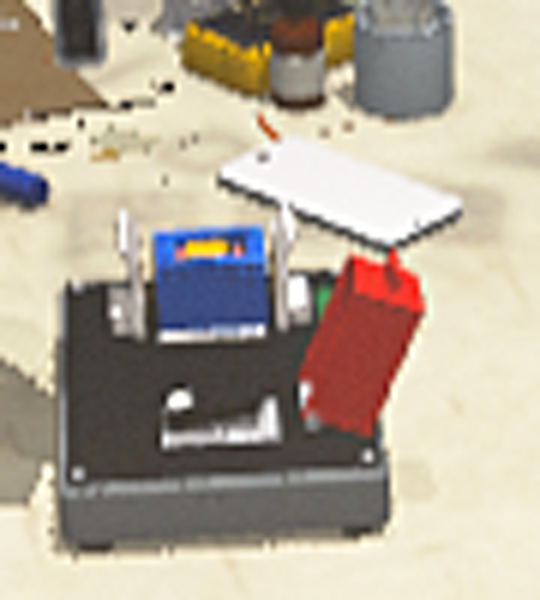

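The white mark dropped from (185,390) to (180,400) in the crop. That is about the 1.5 px expected for full travel. The guard is open, the carrier is seated and the phone is undisturbed, so I'm handing in.

```bash
python3 -c "
from rig import arm
print(arm.state()['clock'],arm.finish_job())"
```

```text
the job is handed in; nothing more can be done
20.45 None
```

The job is handed in at 20.5 s: the last picture shows the carrier in the nest, the guard open on its stop, and the rocker pressed to its stop. I did not take a final look at the flux bottle or the cleaner pot, though nothing I moved went near them.

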